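Shut and lock the hatch of a coil test box

ROBOT

A 7-joint arm with a two-finger parallel gripper is mounted at the origin on the work surface. World frame = base frame: x ahead of the robot, y to its left, z up, the work surface at z = 0. Lengths are in m, angles in degrees, forces in N, time in s.
With the tool pointing down it reaches from about 0.425 to 0.95 m from the base axis. Payload 4.7 kg.
Tool frame: the origin (TCP) lies between the finger pads; the fingertips stand 14 mm ahead of it and the grasp point (between the pads) lies 5 mm behind it; z points along the fingers, y is the direction in which the jaws open and shut (so a half turn about z gives the same grasp; the last joint's range is limited). The gripper opens to 85 mm and grips with 20 to 120 N. Pads are 22 mm wide; open, the fingers measure 114 mm over their backs; the gripper's body (76 mm by 85 mm) begins 54 mm behind the grasp point. The pads swing forward as they close: fully open they stand 13 mm farther back than shut.
Start: joints at [69.849, 26.849, -2.785, 87.806, 1.381, 65.374, -4.715], TCP at [0.214, -0.64, 0.216] pointing down, gripper open.
Joint ranges: [-148.3, 148.3], [-19.14, 114.17], [-79.39, 73.82], [5.75, 140.21], [-59.74, 239.74], [12.07, 113.84], [-152.46, 152.46]. Speed limits (degrees/s): [147.25, 147.25, 180, 180, 180, 180, 180].

INTERFACE

Orientations are given as [roll, pitch, yaw] about the fixed x, y, z axes, in that order (R = Rz(yaw) Ry(pitch) Rx(roll)).
In Python, from rig import sensors, snapshot, get_calibration, robot, look_for, regions_of gives the robot as it stands. The module is installed in compiled form; this text tells all that it offers.
- The arm moves only by the shell command python3 -m handwheel 'ROWS' [FORCE]. ROWS is JSON, a list of rows, each an object with "linear": the shift along the world's x, y, z in units of 30 mm (1.0 is 30 mm), a list of three; "rot": the turn, a rotation vector about the world's x, y, z in units of 8 degrees (1.0 is 8 degrees), a list of three; "hand": the opening in per cent of the stroke, from 0 (shut) to 100 (fully open). A call has exactly 8 rows; each row shifts and turns the commanded pose from where the row before left it; what a row does not reach is not made up. A row lasts 1/10 s, in which the tool goes at most 50 mm and 8.59 degrees, less where a joint would pass 70% of its speed; a pose out of reach is approached as far as the arm can. A call is refused whole if a number of a shift passes 1 or a number of a turn 1, either way. A call with a gripper value outside its range is refused whole. The fingers move at their own pace and stop on an object; FORCE is the grip in N (left out, the last holds). Time passes only in rows, so rows that do not move let the fingers close, or fill a call up. It gives the time, the measured TCP pose, the force and the opening at its end, in the units of the state.
- sensors.sense(): the state, without advancing time (a new reading comes with each control period).
- snapshot(name): name is "scene" or "side" or "wrist"; returns the picture (480x640x3 uint8, blue, green, red); there is no depth.
- get_calibration(name): a dict with "mtx" (3x3 intrinsics, pixels), "R" (3x3) and "t" (3): a world point X has camera coordinates R X + t; the wrist camera has in their place "tool_from_camera" (4x4, takes a point from camera to tool coordinates, whose origin is the TCP and whose axes are the flange's). Camera axes: x right, y down, z forward; pixel columns grow to the right and rows downward; lengths in m; the calibration is good to about 2 mm. A picture is of the moment at which its call begins: read the wrist's pose just before it. get_calibration takes no time and is no camera call.
- robot.job_done(): hands the job in, once; it reports no verdict.
Trained networks look in the newest picture that a camera, given by its name, has taken for a name from the list of things; names that differ only in an ending like _2 or _b are one class to them, and where a whole thing is asked for, a point or a joint stands for the part that bears it (a point fixed in the world has none). Each returns a list of dicts, best first, with "score" (0 to 1); they miss things now and then, are a little off and sometimes report something else, mostly with a low value. They report only what shows in the picture. A call takes as long as a camera call.
- look_for(camera, thing): "extent" ([centre column, centre row, width, height] in pixels, round what is visible of it).
- regions_of(camera, thing): "pixels" (480x640 bool, what is visible of it) and "extent" ([centre column, centre row, width, height] in pixels, round what is visible of it).
The state is a dict: "time_s": time; "joint_positions": joint angles; "dq": joint speeds; "joint_efforts": joint torques, N m; "position": TCP position; "tool_rot": TCP orientation; "wrist_force": force on the tool from outside, world axes, zero at the start; "moment": the same for the moment, N m; "finger_gap": finger opening in m.
Only numpy, scipy, OpenCV 4.12 (cv2) and the standard library are available. Lean on these libraries where they do the work, as an engineer would, in place of code of your own. Each camera call takes 0.05 s, during which the arm holds its last target.

TASK

Shut the open hatch of the coil test box and lock it with its wing knob: lower the hatch onto its rubber seal, press it gently down until it is fully home on the frame, and while holding it down turn the wing knob clockwise to the end of its turn so that the hidden tongue swings under the front edge of the frame. Never force it: if the tongue jams against the edge, press a little further instead of twisting harder, and leave the things lying around where they are.

Things in the scene. Friction and masses are not known exactly. Their poses are not given: they have to be found in the camera images.
- box: coil test box: grey sheet-steel box fixed to the bench, 230 (x) x 355 (y) x 104 mm high. Origin on its underside, below the middle of the hatch opening; x points from the front edge (robot side, x = -115) to the hinge side, y left, z up. It reaches from y = -235 to +120; right of y = -118 it is a plain closed deck. Its place and yaw (up to 0.3 rad) vary
- hinge (a point): middle of the hatch's hinge axis, fixed to the box at x = +100, y = 0, z = 110 mm; axes as the box's, the hinge axis is y
- hatch (a joint): opening angle of the hatch (rad): 0 level, growing as the front edge rises; starts 0.4 to 0.75. Aluminium plate 200 x 200 x 4 mm (0.25 kg), hinged on the far side (+x). The hinge is stiff (0.55 N m friction): it stays where it is left. Fully home is somewhere between -0.032 and +0.032, to be felt. Let go unlocked it springs up onto the seal; locked it rises at most 2 mm
- frame_edge (a point): nominal middle of the frame's inner front edge, 12 mm thick, 26 mm in front of the knob axis, upper side at z = 108 mm of the box. The real frame sits up to 6 mm higher or lower: unknown, to be felt. With the hatch fully home on it, the tongue passes 2 mm below the edge; with the hatch higher, the tongue jams against the edge. More than 20 N of hatch or tongue on it bends it. Fixed to the box, axes as the box's
- seal (a point): nominal middle of the rubber seal on the frame's front edge, at its top: a sprung strip (0.7 N/mm) standing 4 to 10 mm (it differs) above the frame. Pressing down at the knob, the hatch meets the seal at 3 to 8 N and comes home on the hard frame at 8 to 16 N; 16 to 21 N at the knob is ample and safe. Axes as the box's
- hatch_edge (a point): middle of the hatch's front edge, on its upper face, 205 mm from the hinge axis; it moves with the hatch. Its x axis runs along the hatch towards the hinge, z out of its upper face
- wing_knob (a joint): turn of the wing knob (rad), growing clockwise seen from above; starts at -0.1 to 0.35, stop at 1.4, friction 0.05 N m. At 0 the wing and the hidden tongue below the hatch lie along the box's -y (right, parallel to the front edge); towards 1.57 they point to the front edge (-x). Tongue: steel, 12 wide, 4 thick, reaches 38 mm from the axis, meets the frame edge from 0.55 rad on
- wing (a point): grasp point of the wing knob, on its axis, 24 mm above the hatch's upper face, 162 mm from the hinge axis. Black plastic blade 46 long x 11 thick x 28 mm high (8 to 36 mm above the hatch) on a collar 30 mm across, 8 mm high; a small bump on top marks the tongue's end. Its y axis is the wing's long direction (-y the tongue's end), z the turning axis
- coil_a: bystander: tape-wrapped coil, 150 x 120 x 100 mm, left of the box; origin under its centre
- coil_b: bystander: tape-wrapped coil, 130 x 110 x 100 mm, right of the box; origin under its centre
- wrench: bystander: steel wrench lying in front of the box
- screwdriver: bystander: screwdriver lying in front of the box, to the right
- bobbin: bystander: empty grey bobbin, 64 mm diameter, 50 mm high, in front of the box, to the left; origin under its centre
- tape_roll_mid (a point): bystander: roll of white tape, 54 mm diameter, 20 mm high, on the deck of the box; its centre

How it is judged:
By the outcome, as a careful person would: the job done as asked, in the order asked, and still so for the second after the job is handed in, with the robot touching nothing.
It also fails if it takes over 64 s, if anything falls off the work surface, if the arm or the gripper's body presses on something with over 40 N, if the wrist force passes 120 N, or if a joint passes its speed limit or range.

## Working session

There is one attempt and no reset: what is moved stays moved. The work goes in short steps, Python scripts to look and compute and a shell command to move; the robot and the scene stay as the last step left them, time stands still between calls to the robot, and variables do not carry over. Pictures are saved under pics/ and viewed, and the job is handed in when it is done.

```bash
mkdir -p pics; ls
cat > h.py <<'E'
import numpy as np,cv2
from rig import sensors, snapshot, get_calibration, robot, look_for, regions_of
from scipy.spatial.transform import Rotation as Ro
def st():
    s=sensors.sense(); print({k:np.round(np.array(s[k]),4).tolist() for k in ["time_s","position","tool_rot","wrist_force","moment","finger_gap","joint_positions"]}); return s
def snap(n,f):
    im=snapshot(n); cv2.imwrite("pics/"+f,im); return im
E
python3 - <<'E'
from h import *
s=st()
for n in ["scene","side","wrist"]:
    snap(n,n+"0.png")
    c=get_calibration(n); print(n,{k:np.round(v,3).tolist() for k,v in c.items()})
E
```

```text
pics
{'time_s': 0.0, 'position': [0.2139, -0.6395, 0.2152], 'tool_rot': [-179.8867, 0.0046, 18.4957], 'wrist_force': [-0.8167, 0.5339, 0.4933], 'moment': [-0.0203, 0.0563, 0.0219], 'finger_gap': 0.0855, 'joint_positions': [69.8503, 26.8973, -2.7863, 87.8751, 1.3823, 65.3746, -4.7178]}
scene {'mtx': [[472.365, 0.0, 311.745], [0.0, 472.365, 248.674], [0.0, 0.0, 1.0]], 'R': [[0.652, 0.758, 0.019], [0.475, -0.389, -0.79], [-0.591, 0.524, -0.613]], 't': [-0.356, -0.165, 1.313]}
side {'mtx': [[616.871, 0.0, 316.649], [0.0, 616.871, 242.115], [0.0, 0.0, 1.0]], 'R': [[0.997, -0.078, -0.001], [-0.054, -0.684, -0.727], [0.055, 0.725, -0.686]], 't': [-0.54, 0.091, 1.207]}
wrist {'mtx': [[396.694, 0.0, 321.263], [0.0, 396.694, 239.737], [0.0, 0.0, 1.0]], 'tool_from_camera': [[-0.0, -0.953, -0.304, 0.077], [1.0, -0.001, 0.001, 0.001], [-0.001, -0.304, 0.953, -0.157], [0.0, 0.0, 0.0, 1.0]]}
```

View pics/scene0.png

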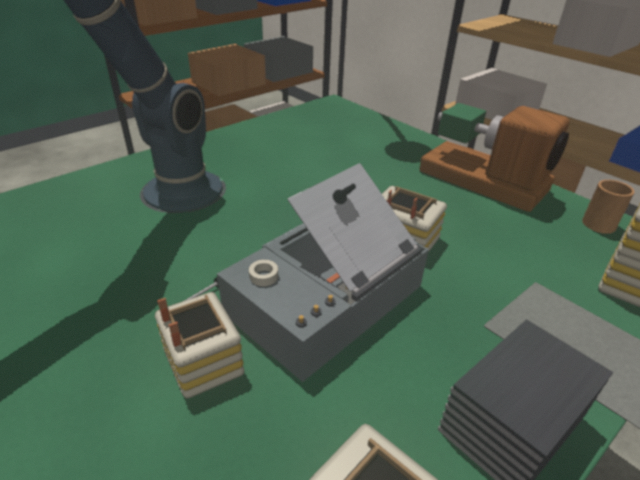

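View pics/side0.png

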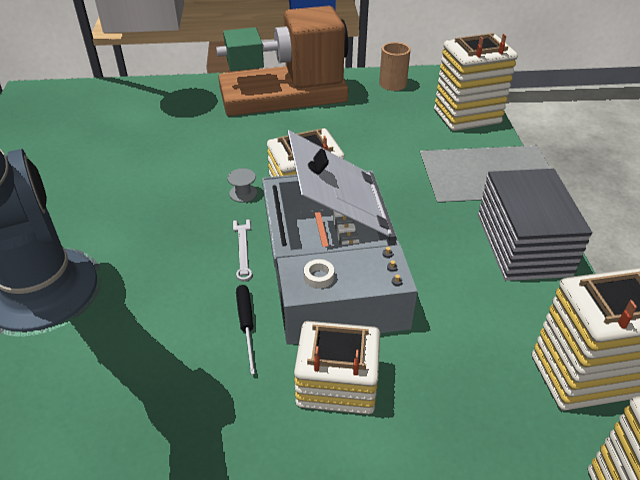

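View pics/wrist0.png

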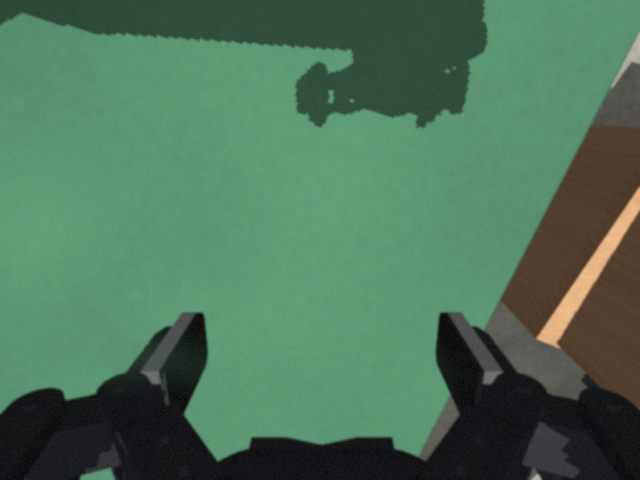

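The scene view shows the hatch open, with the knob at (343,192). The side view has the knob at (318,160), the tape at (319,273) and the box's right deck in front. I'll enlarge both to pick out corners.

Run:
```python
from h import *
a=cv2.imread("pics/scene0.png")[150:390,200:460]; b=cv2.imread("pics/side0.png")[120:350,220:440]
cv2.imwrite("pics/scene0z.png",cv2.resize(a,None,fx=2.5,fy=2.5,interpolation=cv2.INTER_CUBIC))
cv2.imwrite("pics/side0z.png",cv2.resize(b,None,fx=2.5,fy=2.5,interpolation=cv2.INTER_CUBIC))
for n in ["scene","side"]:
  for t in ["box","hatch_edge","wing","tape_roll_mid","coil_a","bobbin","wrench","screwdriver"]:
    r=look_for(n,t); print(n,t,[(round(d["score"],2),np.round(d["extent"],0).tolist()) for d in r[:2]])
```

```text
scene box [(0.75, [322.0, 272.0, 208.0, 218.0])]
scene hatch_edge [(0.64, [351.0, 224.0, 128.0, 124.0])]
scene wing [(0.76, [344.0, 192.0, 26.0, 19.0])]
scene tape_roll_mid [(0.65, [264.0, 273.0, 29.0, 30.0])]
scene coil_a [(0.88, [201.0, 345.0, 92.0, 108.0]), (0.66, [414.0, 218.0, 64.0, 60.0])]
scene bobbin []
scene wrench []
scene screwdriver []
side box [(0.9, [346.0, 238.0, 143.0, 213.0])]
side hatch_edge [(0.58, [341.0, 184.0, 105.0, 106.0])]
side wing [(0.55, [316.0, 164.0, 21.0, 24.0])]
side tape_roll_mid [(0.9, [317.0, 274.0, 30.0, 32.0])]
side coil_a [(0.96, [335.0, 367.0, 89.0, 94.0]), (0.87, [305.0, 154.0, 79.0, 48.0])]
side bobbin [(0.91, [246.0, 186.0, 28.0, 36.0])]
side wrench [(0.59, [242.0, 250.0, 18.0, 62.0])]
side screwdriver [(0.9, [244.0, 330.0, 19.0, 89.0])]
```

View pics/scene0z.png

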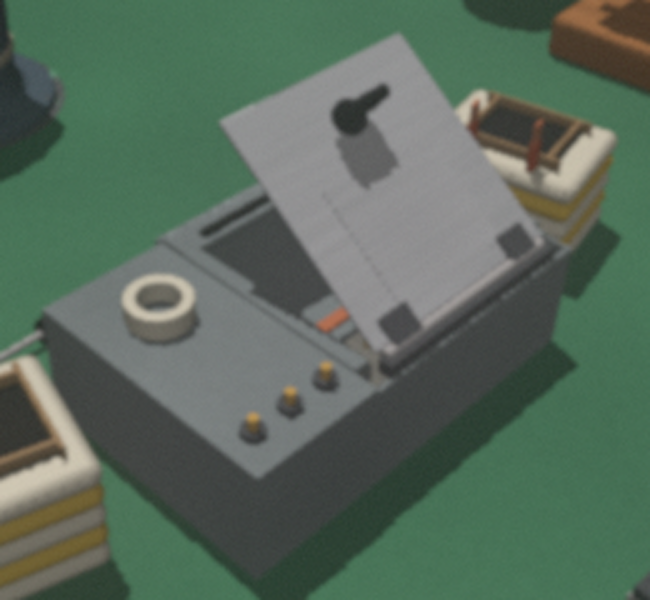

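View pics/side0z.png

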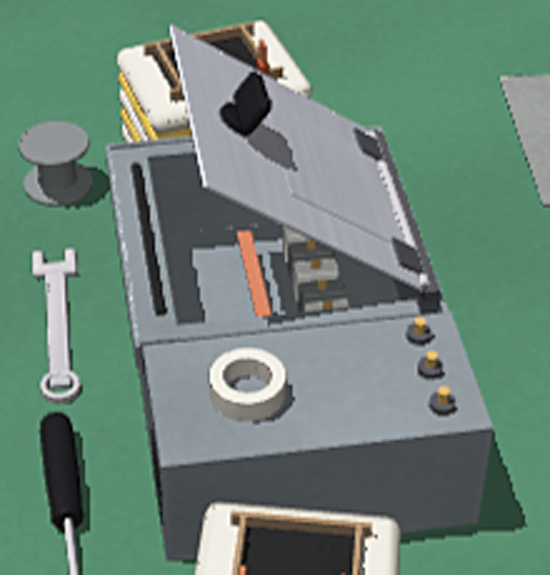

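```bash
cat >> h.py <<'E'
def box2w(p,X):
    x,y,yaw=p[:3]; return np.asarray(X)@Ro.from_euler('z',yaw).as_matrix().T+[x,y,0]
def hatch(a,d,y,h): # point: distance d from hinge, lateral y, height h above hinge plane; box coords
    return np.array([0.1-d*np.cos(a)-h*np.sin(a)*-1*-1 if False else 0.1-d*np.cos(a)+h*np.sin(a), y, 0.110+d*np.sin(a)+h*np.cos(a)])
def proj(n,Xw,s=None):
    c=get_calibration(n)
    if n=="wrist":
        T=c["tool_from_camera"]; Rt=Ro.from_euler('xyz',s["tool_rot"],degrees=True).as_matrix()
        Xt=(np.asarray(Xw)-s["position"])@Rt
        Xc=(Xt-T[:3,3])@T[:3,:3]
    else: Xc=np.asarray(Xw)@np.array(c["R"]).T+np.array(c["t"]).ravel()
    u=Xc@np.array(c["mtx"]).T
    return u[...,:2]/u[...,2:]
E
python3 - <<'E'
from h import *
from scipy.optimize import least_squares
F=[("scene",(-.115,-.235,.104),(218,276)),("scene",(.115,-.235,.104),(303.2,341.2)),("scene",(.115,-.235,0),(304,381)),
("side",(-.115,-.235,.104),(284,306.8)),("side",(.115,-.235,.104),(417.2,292)),("side",(-.115,.12,.104),(263.2,178.8)),
("scene","R",(288,199.2)),("scene","L",(360.8,163.2)),("side","R",(302,195.2)),("side","L",(288,130.8)),("scene","W",(344,192)),("side","W",(316.5,162.5))]
def pt(p,X):
    if isinstance(X,str):
        X={"R":hatch(p[3],.205,-.1,.002),"L":hatch(p[3],.205,.1,.002),"W":hatch(p[3],.162,0,.026-.006)}[X]
    return box2w(p,X)
f=lambda p: np.concatenate([proj(n,pt(p,X))-np.array(u) for n,X,u in F])
r=least_squares(f,[.6,0,0,.5],loss='soft_l1')
print(r.x,np.degrees(r.x[2:])); print(np.round(f(r.x).reshape(-1,2),1).tolist())
p=r.x; print("knob axis grasp",box2w(p,hatch(p[3],.162,0,.026)),"level",box2w(p,hatch(0,.162,0,.026)))
E
```

```text
[0.57105568 0.07060091 0.07773529 0.61982097] [ 4.45390378 35.51312591]
[[-0.9, -2.7], [0.5, 0.2], [-0.8, 0.7], [0.7, -0.8], [0.2, -1.9], [1.5, -0.3], [-0.4, -0.4], [-1.2, -0.2], [-0.7, -0.9], [-0.8, -0.7], [-0.8, 1.4], [2.0, -0.1]]
knob axis grasp [0.55434427 0.06929922 0.22526763] level [0.50924291 0.06578617 0.136     ]
```

The fit agrees to about 2 px: box at (0.571, 0.071), yaw 4.5°, hatch at about 0.62 rad. I'll move up and over the hatch with the jaws closed and look on the way.

```bash
python3 -m handwheel '[{"linear":[0.43,0.9,0.6],"rot":[0,0,0.4],"hand":0},{"linear":[0.43,0.9,0.6],"rot":[0,0,0.4],"hand":0},{"linear":[0.43,0.9,0.6],"rot":[0,0,0.4],"hand":0},{"linear":[0.43,0.9,0.6],"rot":[0,0,0.4],"hand":0},{"linear":[0.43,0.9,0.6],"rot":[0,0,0.4],"hand":0},{"linear":[0.43,0.9,0.6],"rot":[0,0,0.4],"hand":0},{"linear":[0.43,0.9,0.6],"rot":[0,0,0.4],"hand":0},{"linear":[0.43,0.9,0.6],"rot":[0,0,0.4],"hand":0}]' 40
python3 -m handwheel '[{"linear":[0.43,0.9,0],"rot":[0,0,0.4],"hand":0},{"linear":[0.43,0.9,0],"rot":[0,0,0.4],"hand":0},{"linear":[0.43,0.9,0],"rot":[0,0,0.4],"hand":0},{"linear":[0.43,0.9,0],"rot":[0,0,0.4],"hand":0},{"linear":[0.43,0.9,0],"rot":[0,0,0.4],"hand":0},{"linear":[0.43,0.9,0],"rot":[0,0,0.4],"hand":0},{"linear":[0.43,0.9,0],"rot":[0,0,0.4],"hand":0},{"linear":[0.43,0.9,0],"rot":[0,0,0.4],"hand":0}]'
python3 - <<'E'
from h import *
st()
E
```

```text
time_s: 1.75
position: [0.3177, -0.4229, 0.3612]
tool_rot: [180.0, 0.0, 44.2]
wrist_force: [0.0, -0.5, 0.8]
finger_gap: -0.0002
time_s: 2.55
position: [0.421, -0.2057, 0.3595]
tool_rot: [-179.9, -0.0, 70.0]
wrist_force: [0.9, 0.2, 0.2]
finger_gap: -0.0
{'time_s': 2.55, 'position': [0.421, -0.2057, 0.3595], 'tool_rot': [-179.9376, -0.0107, 69.961], 'wrist_force': [0.9115, 0.1599, 0.2086], 'moment': [-0.0112, -0.0327, -0.0046], 'finger_gap': -0.0, 'joint_positions': [46.1884, 2.8159, -26.1755, 101.1363, 1.2666, 76.4018, -0.2978]}
```

```bash
python3 -m handwheel '[{"linear":[0.42,0.88,0],"rot":[0,0,0.38],"hand":0},{"linear":[0.42,0.88,0],"rot":[0,0,0.38],"hand":0},{"linear":[0.42,0.88,0],"rot":[0,0,0.38],"hand":0},{"linear":[0.42,0.88,0],"rot":[0,0,0.38],"hand":0},{"linear":[0.42,0.88,0],"rot":[0,0,0.38],"hand":0},{"linear":[0.42,0.88,0],"rot":[0,0,0.38],"hand":0},{"linear":[0.42,0.88,0],"rot":[0,0,0.38],"hand":0},{"linear":[0.42,0.88,0],"rot":[0,0,0.38],"hand":0}]'
python3 - <<'E'
from h import *
s=st()
im=snap("wrist","w1.png")
print([(round(d["score"],2),np.round(d["extent"],0).tolist()) for d in look_for("wrist","wing")])
p=[.571,.0706,.0777,.62]
for X in [hatch(p[3],.162,0,.030),hatch(p[3],.205,-.1,.002),hatch(p[3],.205,.1,.002)]:
    print(proj("wrist",box2w(p,X),s))
E
```

```text
time_s: 3.35
position: [0.5213, 0.0053, 0.3596]
tool_rot: [-179.9, -0.0, 94.3]
wrist_force: [-0.9, 0.0, 0.1]
finger_gap: -0.0005
{'time_s': 3.35, 'position': [0.5213, 0.0053, 0.3596], 'tool_rot': [-179.944, -0.013, 94.27], 'wrist_force': [-0.8614, 0.0017, 0.1259], 'moment': [0.0063, 0.0084, 0.0046], 'finger_gap': -0.0005, 'joint_positions': [28.8674, 10.0848, -39.3618, 94.7385, 6.5109, 77.5649, -7.2015]}
[(0.77, [366.0, 138.0, 58.0, 71.0]), (0.2, [384.0, 171.0, 240.0, 336.0])]
[378.81310189 135.80727451]
[307.84419369 269.22126987]
[303.47055724 -29.59552525]
```

View pics/w1.png

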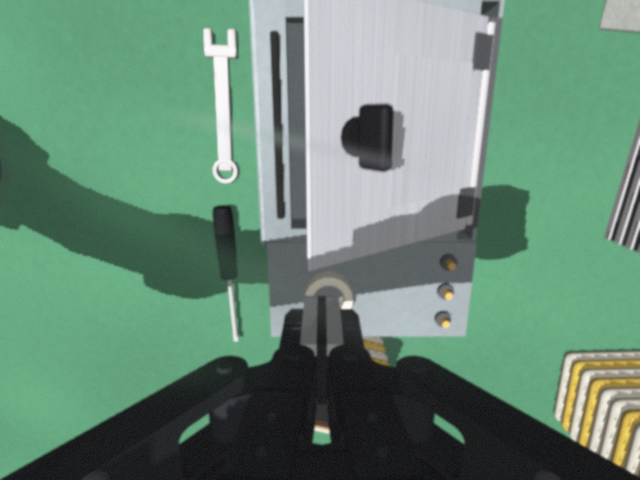

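The view from above shows the wing upright in the image at (377,136), so the knob is near 0 rad, and the fingers are to the right of the knob over the hatch. I'll lower to just above the plate and then push gently.

```bash
python3 -m handwheel '[{"linear":[0,0,-0.5],"rot":[0,0,0],"hand":0},{"linear":[0,0,-0.5],"rot":[0,0,0],"hand":0},{"linear":[0,0,-0.5],"rot":[0,0,0],"hand":0},{"linear":[0,0,-0.5],"rot":[0,0,0],"hand":0},{"linear":[0,0,-0.5],"rot":[0,0,0],"hand":0},{"linear":[0,0,-0.5],"rot":[0,0,0],"hand":0},{"linear":[0,0,-0.4],"rot":[0,0,0],"hand":0},{"linear":[0,0,-0.2],"rot":[0,0,0],"hand":0}]'
python3 -m handwheel '[{"linear":[0,0,-0.2],"rot":[0,0,0],"hand":0},{"linear":[0,0,-0.2],"rot":[0,0,0],"hand":0},{"linear":[0,0,-0.2],"rot":[0,0,0],"hand":0},{"linear":[0,0,-0.2],"rot":[0,0,0],"hand":0},{"linear":[0,0,-0.2],"rot":[0,0,0],"hand":0},{"linear":[0,0,-0.2],"rot":[0,0,0],"hand":0},{"linear":[0,0,-0.2],"rot":[0,0,0],"hand":0},{"linear":[0,0,-0.2],"rot":[0,0,0],"hand":0}]'
python3 - <<'E'
from h import *
st(); snap("side","s1.png"); snap("wrist","w2.png")
E
```

```text
time_s: 4.25
position: [0.5204, 0.003, 0.2508]
tool_rot: [-179.9, -0.0, 94.0]
wrist_force: [-0.9, -0.8, -0.3]
finger_gap: -0.0001
time_s: 5.05
position: [0.5216, 0.0031, 0.204]
tool_rot: [180.0, 0.0, 94.0]
wrist_force: [-0.4, 0.4, 1.7]
finger_gap: 0.0001
{'time_s': 5.05, 'position': [0.5216, 0.0031, 0.204], 'tool_rot': [179.9614, 0.0004, 94.0173], 'wrist_force': [-0.3578, 0.4045, 1.7382], 'moment': [-0.0891, 0.0407, -0.0278], 'finger_gap': 0.0001, 'joint_positions': [26.5521, 17.1823, -38.1499, 107.7446, 12.2795, 59.1364, -12.6811]}
```

View pics/s1.png

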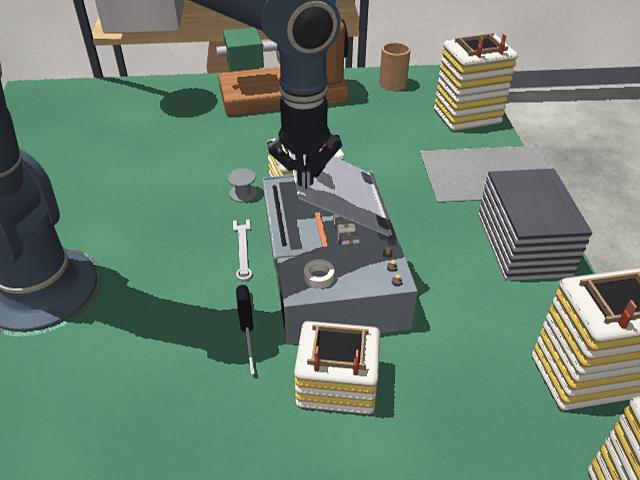

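```bash
python3 -m handwheel '[{"linear":[0,0,-0.25],"rot":[0,0,0],"hand":0},{"linear":[0,0,-0.25],"rot":[0,0,0],"hand":0},{"linear":[0,0,-0.25],"rot":[0,0,0],"hand":0},{"linear":[0,0,-0.25],"rot":[0,0,0],"hand":0},{"linear":[0,0,-0.25],"rot":[0,0,0],"hand":0},{"linear":[0,0,-0.25],"rot":[0,0,0],"hand":0},{"linear":[0,0,-0.25],"rot":[0,0,0],"hand":0},{"linear":[0,0,-0.25],"rot":[0,0,0],"hand":0}]'
python3 -m handwheel '[{"linear":[0,0,-0.1],"rot":[0,0,0],"hand":0},{"linear":[0,0,0],"rot":[0,0,0],"hand":0},{"linear":[0,0,0],"rot":[0,0,0],"hand":0},{"linear":[0,0,0],"rot":[0,0,0],"hand":0},{"linear":[0,0,0],"rot":[0,0,0],"hand":0},{"linear":[0,0,0],"rot":[0,0,0],"hand":0},{"linear":[0,0,0],"rot":[0,0,0],"hand":0},{"linear":[0,0,0],"rot":[0,0,0],"hand":0}]'
python3 - <<'E'
from h import *
st(); snap("wrist","w3.png")
print([(round(d["score"],2),np.round(d["extent"],0).tolist()) for d in look_for("wrist","wing")])
E
```

```text
time_s: 5.95
position: [0.5212, 0.003, 0.1435]
tool_rot: [-180.0, -0.0, 94.0]
wrist_force: [0.4, 0.6, 2.1]
finger_gap: -0.0002
time_s: 6.75
position: [0.5214, 0.003, 0.1413]
tool_rot: [180.0, -0.0, 94.0]
wrist_force: [0.4, 0.4, 0.0]
finger_gap: -0.0001
{'time_s': 6.75, 'position': [0.5214, 0.003, 0.1413], 'tool_rot': [179.9864, -0.001, 94.0123], 'wrist_force': [0.4222, 0.3547, 0.0301], 'moment': [0.0369, -0.0447, 0.0052], 'finger_gap': -0.0001, 'joint_positions': [24.5676, 21.4639, -36.5727, 111.6359, 16.0763, 51.9403, -16.1153]}
[(0.64, [319.0, 162.0, 85.0, 163.0])]
```

View pics/w3.png

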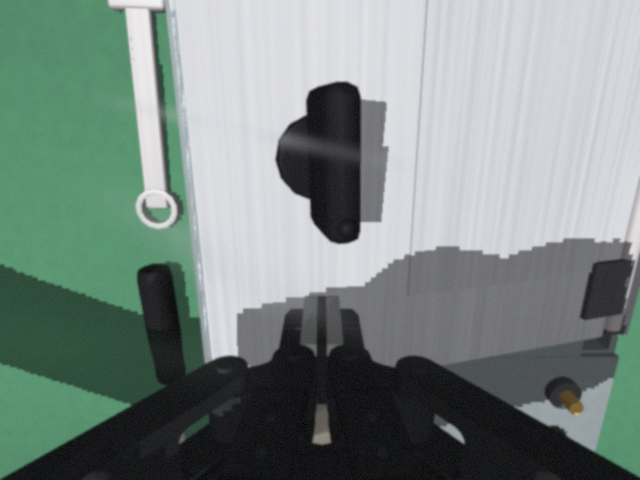

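The hatch is now low (about 0.1 rad). The wing's top runs from about (345,88) to (347,238), with the bump at (347,228). I'll work out the knob angle and the grasp pose from this.

```bash
python3 - <<'E'
from h import *
s=sensors.sense()
p=np.array([.571,.0706,.0777])
im=cv2.imread("pics/w3.png")
g=cv2.cvtColor(im,cv2.COLOR_BGR2GRAY)
r=regions_of("wrist","wing")[0]["pixels"]; print(r.sum())
for a in [.09,.1,.11]:
  for k in [-.1,0,.1]:
    # wing dir towards tongue at k: along -y, turning to -x ; in hatch frame lateral/d
    e=[]
    for r_ in (.023,-.023,0.0):
        d=.162+r_*np.sin(k); y=-r_*np.cos(k)
        e.append(proj("wrist",box2w(p,hatch(a,d,y,.038)),s))
    print(a,k,np.round(e,0).tolist())
E
python3 - <<'E'
from h import *
im=cv2.imread("pics/w3.png")[60:260,250:430]
cv2.imwrite("pics/w3z.png",cv2.convertScaleAbs(cv2.resize(im,None,fx=3,fy=3,interpolation=cv2.INTER_CUBIC),alpha=2.5,beta=0))
E
```

```text
10158
0.09 -0.1 [[319.0, 220.0], [303.0, 81.0], [311.0, 154.0]]
0.09 0 [[312.0, 220.0], [310.0, 81.0], [311.0, 154.0]]
0.09 0.1 [[306.0, 220.0], [317.0, 81.0], [311.0, 154.0]]
0.1 -0.1 [[320.0, 221.0], [305.0, 81.0], [313.0, 155.0]]
0.1 0 [[314.0, 221.0], [312.0, 80.0], [313.0, 155.0]]
0.1 0.1 [[307.0, 221.0], [319.0, 81.0], [313.0, 155.0]]
0.11 -0.1 [[322.0, 222.0], [306.0, 80.0], [314.0, 155.0]]
0.11 0 [[315.0, 222.0], [314.0, 80.0], [314.0, 155.0]]
0.11 0.1 [[309.0, 222.0], [321.0, 80.0], [314.0, 155.0]]
```

View pics/w3z.png

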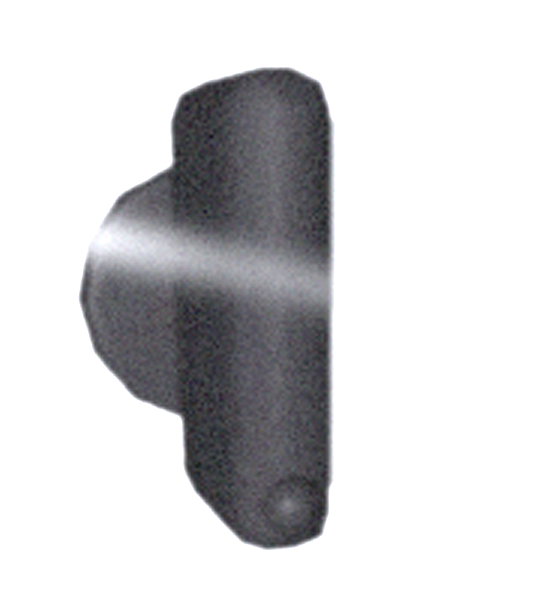

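```bash
cat >> h.py <<'E'
def overlay(im,n,p,a,k,s=None,ks=1):
    im=im.copy()
    def L(A,B,col):
        u=proj(n,np.array([box2w(p,A),box2w(p,B)]),s)
        if np.abs(u).max()<3000: cv2.line(im,tuple(np.round(u[0]).astype(int)),tuple(np.round(u[1]).astype(int)),col,1)
    B=[(-.115,-.235,.104),(.115,-.235,.104),(.115,.12,.104),(-.115,.12,.104)]
    for i in range(4): L(B[i],B[(i+1)%4],(0,0,255)); L(B[i],np.array(B[i])*[1,1,0],(0,0,255))
    H=[hatch(a,d,y,.002) for d,y in((.205,-.1),(.205,.1),(.005,.1),(.005,-.1))]
    for i in range(4): L(H[i],H[(i+1)%4],(0,255,255))
    for h in (.010,.038):
        W=[hatch(a,.162+r*np.sin(k)+t*np.cos(k),-r*np.cos(k)+t*np.sin(k),h) for r,t in((.023,.0055),(.023,-.0055),(-.023,-.0055),(-.023,.0055))]
        for i in range(4): L(W[i],W[(i+1)%4],(255,0,255))
    return im
E
python3 - <<'E'
from h import *
s=sensors.sense(); p=[.571,.0706,.0777]
a=overlay(cv2.imread("pics/w3.png"),"wrist",p,.1,0,s)
b=overlay(snapshot("side"),"side",p,.1,0); c=overlay(snapshot("scene"),"scene",p,.1,0)
cv2.imwrite("pics/o1.png",a)
bb=cv2.resize(b[120:350,220:440],(400,418)); cc=cv2.resize(c[150:390,200:430],(400,418))
cv2.imwrite("pics/o2.png",np.hstack([bb,cc]))
E
```

```text
(no output)
```

View pics/o1.png

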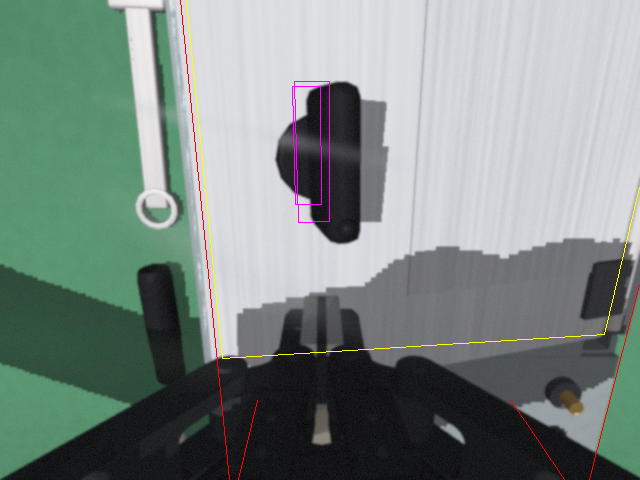

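View pics/o2.png

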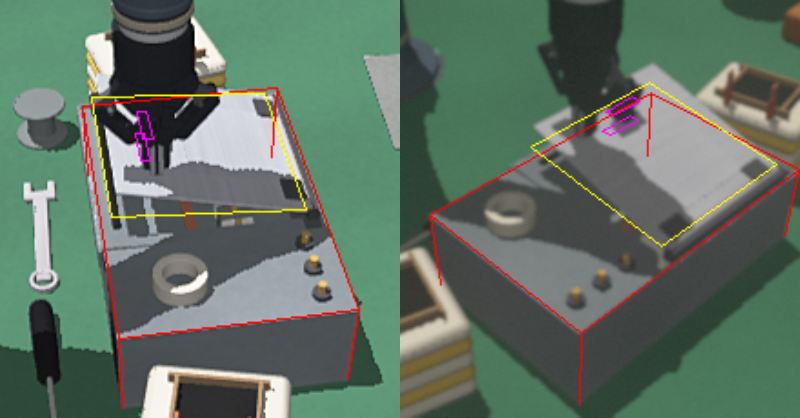

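Run:
```python
from h import *
s=sensors.sense(); p=[.571,.0706,.0777]
A=0.21
im=cv2.imread("pics/w3.png")
for A in (.16,.2,.24,.28): print(A,proj("wrist",box2w(p,hatch(A,.162,0,.038)),s),proj("wrist",box2w(p,hatch(A,.205,-.05,.002)),s), box2w(p,hatch(A,.155,-.06,.002)))
A=.22
a=overlay(im,"wrist",p,A,0,s)
b=overlay(snapshot("side"),"side",p,A,0); c=overlay(snapshot("scene"),"scene",p,A,0)
bb=cv2.resize(b[120:350,220:440],(400,418)); cc=cv2.resize(c[150:390,200:430],(400,418))
cv2.imwrite("pics/o3.png",np.hstack([bb,cc])); cv2.imwrite("pics/o4.png",a)
```

```text
0.16 [323.7369349  157.61733762] [208.86065739 272.45635771] [0.52311473 0.00669023 0.13666878]
0.2 [332.82689863 159.76702001] [207.29333112 280.1646613 ] [0.52429975 0.0067825  0.14275388]
0.24 [343.70158792 162.08720124] [206.45995364 288.57613125] [0.52572643 0.00689357 0.14878658]
0.28 [356.59630257 164.59417203] [206.48011542 297.77585035] [0.52739249 0.00702329 0.15475724]
```

View pics/o3.png

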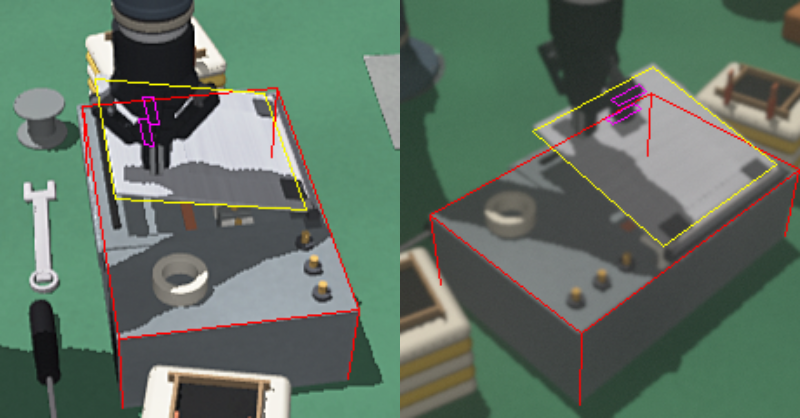

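View pics/o4.png

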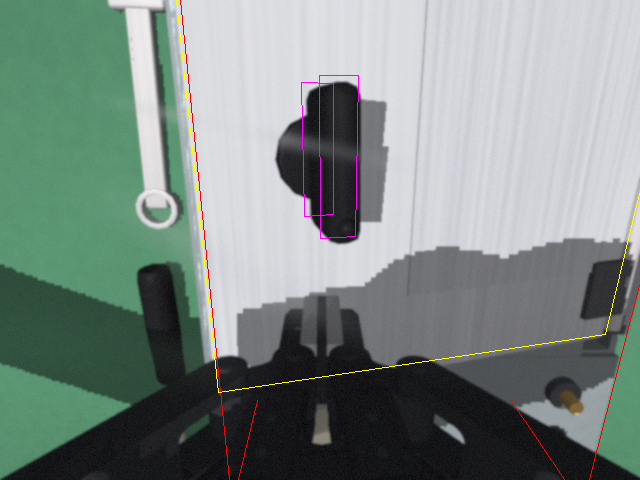

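Run:
```python
from h import *
s=sensors.sense(); Rt=Ro.from_euler('xyz',s["tool_rot"],degrees=True).as_matrix()
for X in [(0,0,.014),(0.011,0,.014),(-.011,0,.014),(0.011,.012,.014),(0,0,-.005),(0,0,-.02)]:
    print(X,proj("wrist",np.array(s["position"])+Rt@X,s))
c=snap("scene","sc2.png"); d=snap("side","sd2.png")
a=cv2.resize(c[170:290,240:400],(800,600),interpolation=cv2.INTER_CUBIC); cv2.imwrite("pics/sc2z.png",cv2.convertScaleAbs(a,alpha=1.5,beta=10))
a=cv2.resize(d[120:240,250:410],(800,600),interpolation=cv2.INTER_CUBIC); cv2.imwrite("pics/sd2z.png",cv2.convertScaleAbs(a,alpha=1.5,beta=10))
```

```text
(0, 0, 0.014) [322.10238918 284.11924333]
(0.011, 0, 0.014) [322.11471661 262.25237438]
(-0.011, 0, 0.014) [322.09049708 305.21390522]
(0.011, 0.012, 0.014) [348.0925229  262.24781834]
(0, 0, -0.005) [322.19952251 302.52403238]
(0, 0, -0.02) [322.29230803 320.10499954]
```

View pics/sc2z.png

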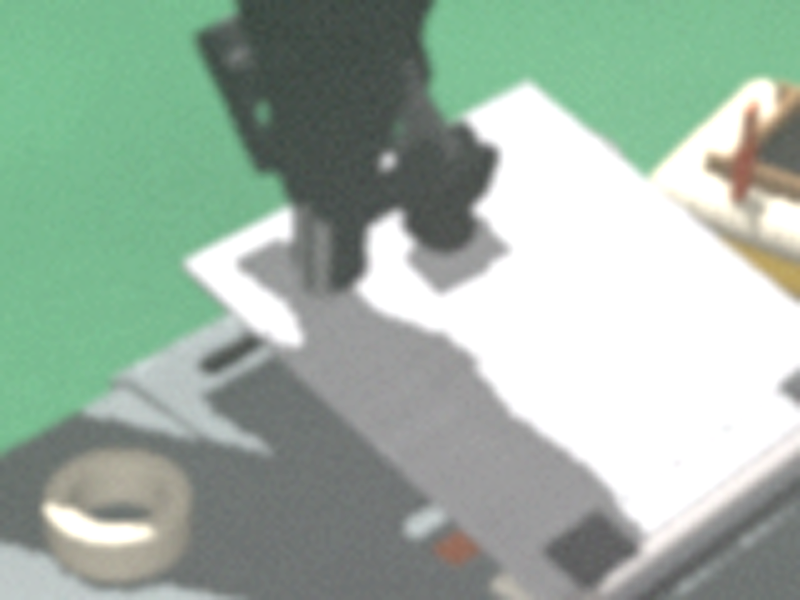

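View pics/sd2z.png

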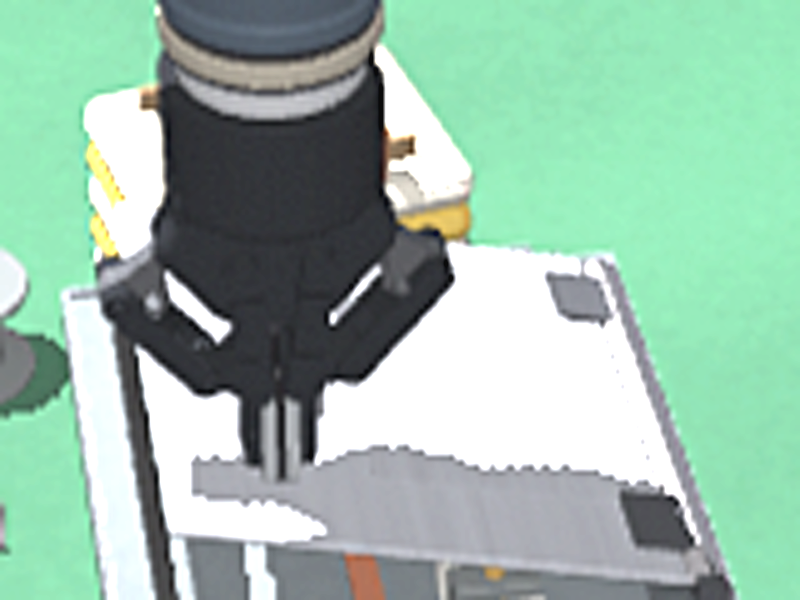

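```bash
cat >> h.py <<'E'
def tri(obs):
    from scipy.optimize import least_squares
    f=lambda X: np.concatenate([proj(n,X,s)-np.array(u) for n,u,s in obs])
    r=least_squares(f,[.55,.03,.15]); return r.x, f(r.x)
E
python3 - <<'E'
from h import *
print(tri([("scene",(306,228),None),("side",(307,215.6),None)]))
s=sensors.sense()
# knob collar/wing in w3 + scene: wing top
p=[.571,.0706,.0777]
print("TCP",s["position"])
for n in("scene","side"): print(n, proj(n,np.array(s["position"])+[0,0,-.014]))
E
```

```text
(array([5.23993066e-01, 1.24927007e-04, 1.54602798e-01]), array([-0.42445314,  0.92835505, -0.18726958, -0.95311206]))
TCP [0.52136012 0.00308943 0.14121409]
scene [305.71832006 239.13041954]
side [305.48140712 224.81592659]
```

The triangulated fingertips (z ≈ 0.154) stand higher than the text's tip offset gives, and the overlay fits the hatch at about 0.23 rad. So the shut tips are about 10 mm *behind* the reported TCP. I'll keep pushing with that offset and watch the force.

```bash
python3 -m handwheel '[{"linear":[0,0,-0.1],"rot":[0,0,0],"hand":0},{"linear":[0,0,-0.1],"rot":[0,0,0],"hand":0},{"linear":[0,0,-0.1],"rot":[0,0,0],"hand":0},{"linear":[0,0,-0.1],"rot":[0,0,0],"hand":0},{"linear":[0,0,-0.1],"rot":[0,0,0],"hand":0},{"linear":[0,0,-0.1],"rot":[0,0,0],"hand":0},{"linear":[0,0,-0.1],"rot":[0,0,0],"hand":0},{"linear":[0,0,-0.1],"rot":[0,0,0],"hand":0}]'
python3 -m handwheel '[{"linear":[0,0,0.6],"rot":[0,0,0],"hand":0},{"linear":[0,0.2,0.8],"rot":[0,0,0],"hand":0},{"linear":[0,0.2,0.8],"rot":[0,0,0],"hand":100},{"linear":[0,0.2,0.8],"rot":[0,0,0],"hand":100},{"linear":[0,0.2,0.8],"rot":[0,0,0],"hand":100},{"linear":[0,0.2,0.8],"rot":[0,0,0],"hand":100},{"linear":[0,0,0],"rot":[0,0,0],"hand":100},{"linear":[0,0,0],"rot":[0,0,0],"hand":100}]'
python3 - <<'E'
from h import *
import json
s=st(); snap("wrist","w4.png"); b=snap("side","sd4.png"); c=snap("scene","sc4.png")
json.dump({k:np.array(s[k]).tolist() for k in s},open("s4.json","w"))
cv2.imwrite("pics/sc4z.png",cv2.convertScaleAbs(cv2.resize(c[120:270,220:420],(800,600),interpolation=cv2.INTER_CUBIC),alpha=1.4,beta=10))
cv2.imwrite("pics/sd4z.png",cv2.convertScaleAbs(cv2.resize(b[80:230,230:430],(800,600),interpolation=cv2.INTER_CUBIC),alpha=1.4,beta=10))
E
```

```text
time_s: 8.0
position: [0.5213, 0.0031, 0.1169]
tool_rot: [-180.0, -0.0, 94.0]
wrist_force: [-0.8, -0.1, 1.4]
finger_gap: 0.0002
time_s: 8.8
position: [0.5214, 0.0329, 0.2551]
tool_rot: [180.0, 0.0, 94.0]
wrist_force: [-0.4, -0.7, -0.6]
finger_gap: 0.0846
{'time_s': 8.8, 'position': [0.5214, 0.0329, 0.2551], 'tool_rot': [179.9622, 0.025, 94.0185], 'wrist_force': [-0.4201, -0.652, -0.6484], 'moment': [-0.002, 0.0251, 0.0148], 'finger_gap': 0.0846, 'joint_positions': [24.9991, 14.4692, -39.5782, 103.8773, 10.1354, 65.1855, -13.9419]}
```

View pics/w4.png

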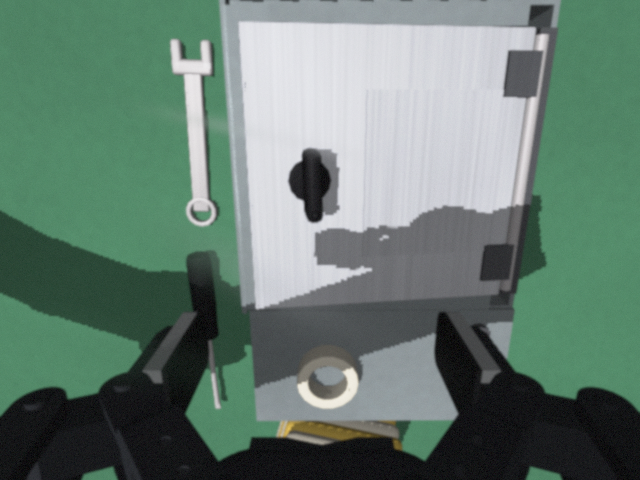

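View pics/sc4z.png

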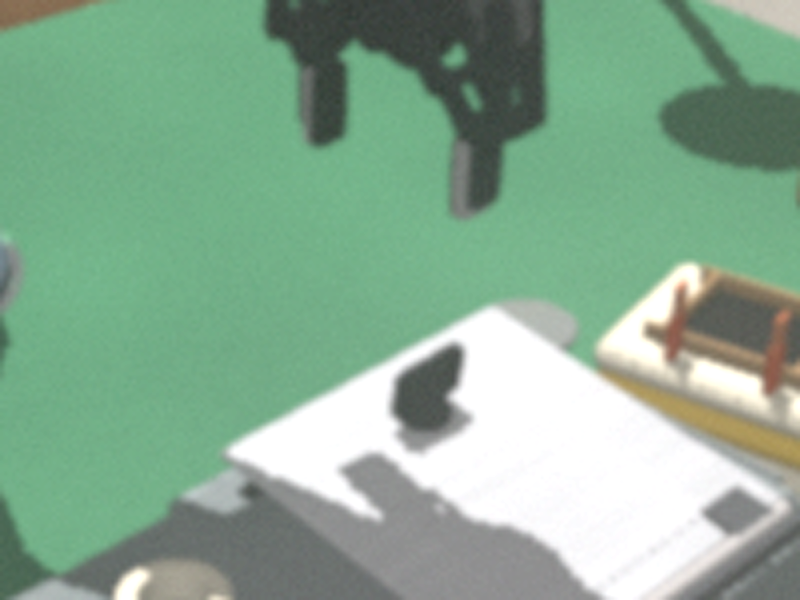

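View pics/sd4z.png

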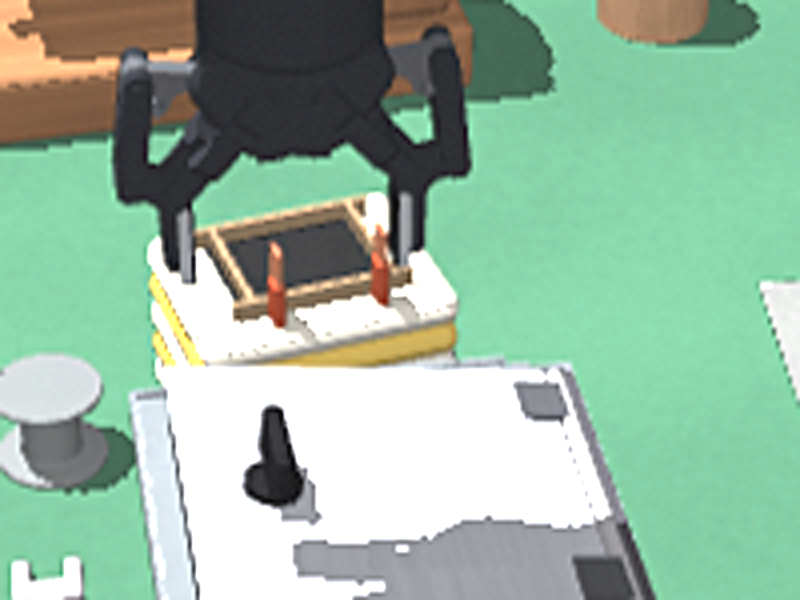

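Run:
```python
from h import *
import json
s=json.load(open("s4.json"))
print(tri([("scene",(336.2,173.8),None),("side",(330,146.2),None)])); print(tri([("scene",(300,156.2),None),("side",(276.8,150),None)]))
p=[.571,.0706,.0777]
for a in (.08,.1,.12):
  print(a)
  for k in (-.1,0.,.1):
    print(k,[np.round(proj("wrist",box2w(p,hatch(a,.162+r*np.sin(k),-r*np.cos(k),.038)),s),1).tolist() for r in(.023,-.023)])
im=cv2.imread("pics/w4.png")
cv2.imwrite("pics/w4z.png",cv2.convertScaleAbs(cv2.resize(im[130:240,260:370],(660,660),interpolation=cv2.INTER_CUBIC),alpha=2,beta=0)[:600])
A=.1
o=overlay(im,"wrist",p,A,0,s); 
b=overlay(cv2.imread("pics/sd4.png"),"side",p,A,0); c=overlay(cv2.imread("pics/sc4.png"),"scene",p,A,0)
cv2.imwrite("pics/o5.png",o)
bb=cv2.resize(b[120:350,220:440],(400,418)); cc=cv2.resize(c[150:390,200:430],(400,418))
cv2.imwrite("pics/o6.png",np.hstack([bb,cc]))
```

```text
(array([0.567754  , 0.03083004, 0.28195211]), array([-0.10076383,  0.22415577, -0.02788409, -0.24357905]))
(array([0.47571047, 0.02579377, 0.2816815 ]), array([ 0.09511591, -0.21168925,  0.02410536,  0.2146696 ]))
0.08
-0.1 [[315.8, 218.4], [307.5, 147.0]]
0.0 [[312.3, 218.6], [311.2, 146.7]]
0.1 [[308.8, 218.6], [314.9, 146.9]]
0.1
-0.1 [[317.4, 219.6], [309.1, 147.4]]
0.0 [[313.8, 219.9], [312.8, 147.1]]
0.1 [[310.3, 219.8], [316.6, 147.3]]
0.12
-0.1 [[319.0, 220.8], [310.8, 147.8]]
0.0 [[315.5, 221.1], [314.5, 147.5]]
0.1 [[311.9, 221.1], [318.3, 147.7]]
```

View pics/o5.png

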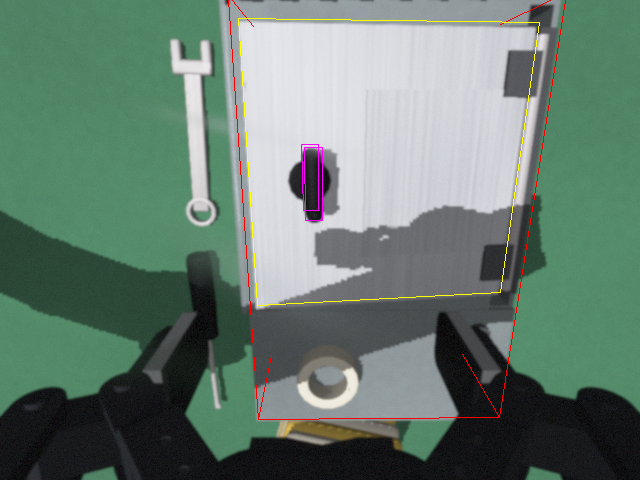

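View pics/o6.png

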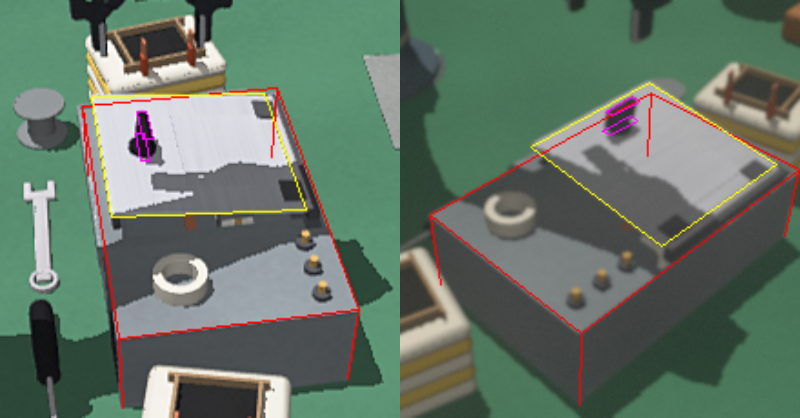

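View pics/w4z.png

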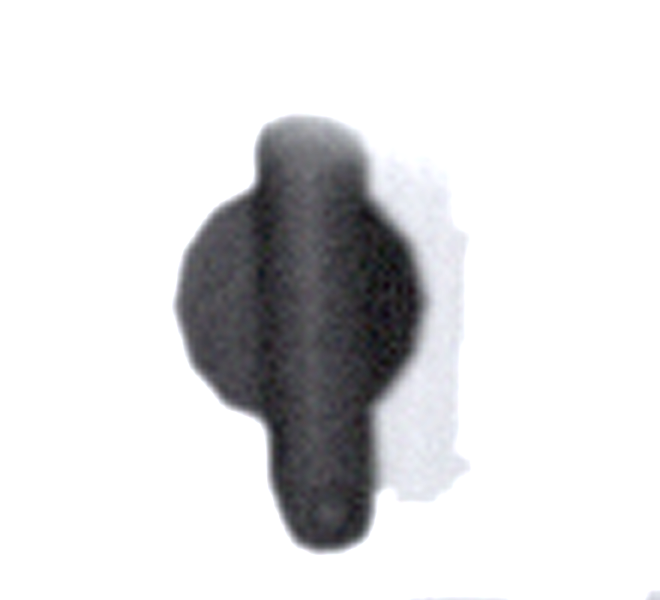

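The hatch is now at about 0.1 rad and the knob at about −0.03 rad, with the wing at (313,185) in the wrist view. The open tips are about 27 mm behind the reported TCP, so I'll use offsets measured here. Next I'll go down around the wing with the jaws open.

```bash
python3 -m handwheel '[{"linear":[-0.1,0.36,-0.4],"rot":[0,0,0.1],"hand":100},{"linear":[-0.1,0.36,-0.6],"rot":[0,0,0.1],"hand":100},{"linear":[-0.1,0.36,-0.6],"rot":[0,0,0],"hand":100},{"linear":[0,0,-0.6],"rot":[0,0,0],"hand":100},{"linear":[0,0,-0.6],"rot":[0,0,0],"hand":100},{"linear":[0,0,-0.6],"rot":[0,0,0],"hand":80},{"linear":[0,0,-0.4],"rot":[0,0,0],"hand":60},{"linear":[0,0,-0.2],"rot":[0,0,0],"hand":50}]'
python3 - <<'E'
from h import *
s=st(); snap("wrist","w5.png"); b=snap("side","sd5.png"); c=snap("scene","sc5.png")
cv2.imwrite("pics/z5.png",cv2.convertScaleAbs(np.hstack([cv2.resize(b[110:210,240:340],(400,400),interpolation=cv2.INTER_CUBIC),cv2.resize(c[150:250,280:380],(400,400),interpolation=cv2.INTER_CUBIC)]),alpha=1.6,beta=10))
E
```

```text
time_s: 9.75
position: [0.5111, 0.0658, 0.1333]
tool_rot: [-179.8, -0.0, 95.7]
wrist_force: [-0.3, 0.2, 0.1]
finger_gap: 0.0437
{'time_s': 9.75, 'position': [0.5111, 0.0658, 0.1333], 'tool_rot': [-179.8258, -0.029, 95.6765], 'wrist_force': [-0.3087, 0.2128, 0.0549], 'moment': [0.0062, -0.0308, 0.0191], 'finger_gap': 0.0437, 'joint_positions': [18.8663, 22.0171, -38.2108, 112.6421, 17.2294, 51.1911, -22.6176]}
```

View pics/w5.png

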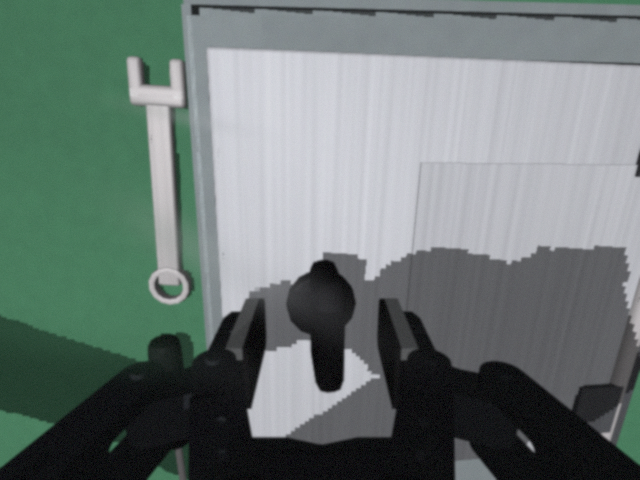

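View pics/z5.png

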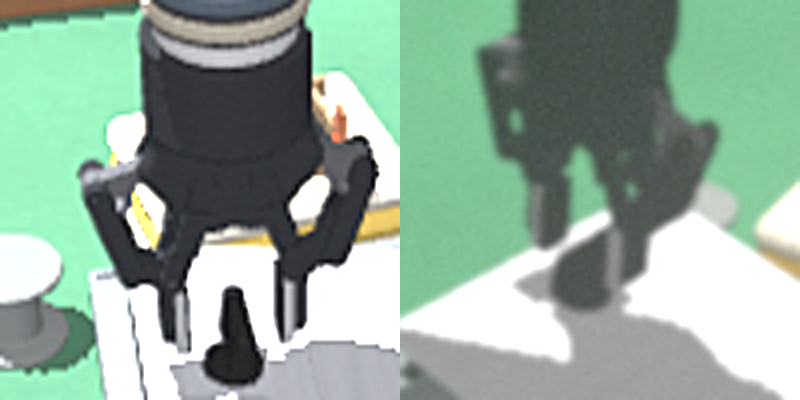

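The wing is centred between the pads at (326,330) and clear of them on both sides. Closing.

```bash
python3 -m handwheel '[{"linear":[0,0,-0.1],"rot":[0,0,0],"hand":30},{"linear":[0,0,0],"rot":[0,0,0],"hand":20},{"linear":[0,0,0],"rot":[0,0,0],"hand":10},{"linear":[0,0,0],"rot":[0,0,0],"hand":0},{"linear":[0,0,0],"rot":[0,0,0],"hand":0},{"linear":[0,0,0],"rot":[0,0,0],"hand":0},{"linear":[0,0,0],"rot":[0,0,0],"hand":0},{"linear":[0,0,0],"rot":[0,0,0],"hand":0}]' 50
python3 - <<'E'
from h import *
s=st()
E
```

```text
time_s: 10.7
position: [0.5129, 0.0655, 0.1322]
tool_rot: [179.9, -0.0, 95.6]
wrist_force: [6.1, 1.4, -5.2]
finger_gap: 0.0107
{'time_s': 10.7, 'position': [0.5129, 0.0655, 0.1322], 'tool_rot': [179.9342, -0.0238, 95.605], 'wrist_force': [6.077, 1.3535, -5.1553], 'moment': [0.1853, -0.4066, -0.0285], 'finger_gap': 0.0107, 'joint_positions': [18.8069, 22.1274, -38.1048, 112.6404, 17.4235, 50.8691, -22.7719]}
```

Gripped (gap 10.7 mm). Now lowering onto the seal along the hatch's arc.

```bash
python3 -m handwheel '[{"linear":[-0.01,0,-0.04],"rot":[0,0,0],"hand":0},{"linear":[-0.01,0,-0.04],"rot":[0,0,0],"hand":0},{"linear":[-0.01,0,-0.04],"rot":[0,0,0],"hand":0},{"linear":[-0.01,0,-0.04],"rot":[0,0,0],"hand":0},{"linear":[-0.01,0,-0.04],"rot":[0,0,0],"hand":0},{"linear":[-0.01,0,-0.04],"rot":[0,0,0],"hand":0},{"linear":[-0.01,0,-0.04],"rot":[0,0,0],"hand":0},{"linear":[-0.01,0,-0.04],"rot":[0,0,0],"hand":0}]'
python3 - <<'E'
from h import *
s=st()
E
```

```text
time_s: 11.5
position: [0.5107, 0.0654, 0.123]
tool_rot: [179.9, 0.0, 95.6]
wrist_force: [4.4, 0.2, -3.0]
finger_gap: 0.01
{'time_s': 11.5, 'position': [0.5107, 0.0654, 0.123], 'tool_rot': [179.9002, 0.0103, 95.6102], 'wrist_force': [4.4412, 0.2027, -3.0261], 'moment': [-0.0219, -0.6019, 0.0418], 'finger_gap': 0.01, 'joint_positions': [18.4809, 22.6252, -37.8032, 113.4269, 18.0556, 49.6804, -23.402]}
```

```bash
python3 -m handwheel '[{"linear":[-0.005,0,-0.03],"rot":[0,0,0],"hand":0},{"linear":[-0.005,0,-0.03],"rot":[0,0,0],"hand":0},{"linear":[-0.005,0,-0.03],"rot":[0,0,0],"hand":0},{"linear":[-0.005,0,-0.03],"rot":[0,0,0],"hand":0},{"linear":[0,0,0],"rot":[0,0,0],"hand":0},{"linear":[0,0,0],"rot":[0,0,0],"hand":0},{"linear":[0,0,0],"rot":[0,0,0],"hand":0},{"linear":[0,0,0],"rot":[0,0,0],"hand":0}]'
python3 - <<'E'
from h import *
s=st(); p=[.571,.0706,.0777]
b=snapshot("side"); c=snapshot("scene")
A=.05
b=overlay(b,"side",p,A,0); c=overlay(c,"scene",p,A,0)
bb=cv2.resize(b[120:350,220:440],(400,418)); cc=cv2.resize(c[150:390,200:430],(400,418))
cv2.imwrite("pics/o7.png",np.hstack([bb,cc]))
E
```

```text
time_s: 12.3
position: [0.5099, 0.0653, 0.1192]
tool_rot: [179.9, 0.0, 95.6]
wrist_force: [5.8, -0.3, -1.8]
finger_gap: 0.01
{'time_s': 12.3, 'position': [0.5099, 0.0653, 0.1192], 'tool_rot': [179.9258, 0.0088, 95.6101], 'wrist_force': [5.8051, -0.271, -1.8328], 'moment': [-0.0955, -0.9966, 0.0109], 'finger_gap': 0.01, 'joint_positions': [18.3439, 22.8659, -37.6661, 113.7062, 18.3014, 49.2363, -23.6384]}
```

View pics/o7.png

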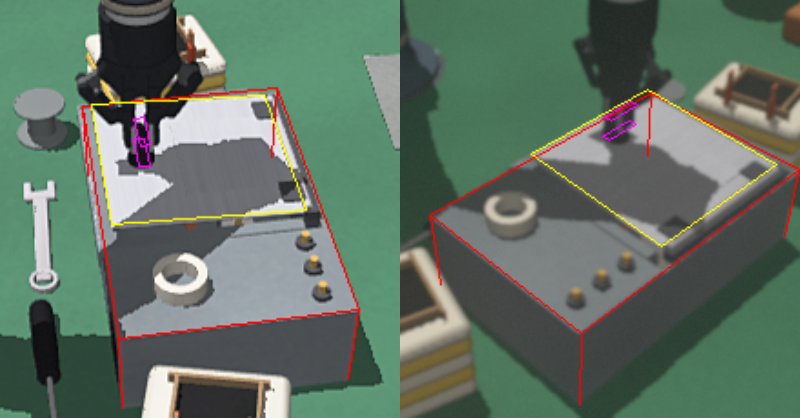

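```bash
python3 -m handwheel '[{"linear":[0.05,0,-0.02],"rot":[0,0,0],"hand":0},{"linear":[0.02,0,-0.02],"rot":[0,0,0],"hand":0},{"linear":[0,0,-0.02],"rot":[0,0,0],"hand":0},{"linear":[0,0,-0.02],"rot":[0,0,0],"hand":0},{"linear":[0,0,0],"rot":[0,0,0],"hand":0},{"linear":[0,0,0],"rot":[0,0,0],"hand":0},{"linear":[0,0,0],"rot":[0,0,0],"hand":0},{"linear":[0,0,0],"rot":[0,0,0],"hand":0}]'
python3 - <<'E'
from h import *
s=st()
E
```

```text
time_s: 13.2
position: [0.5095, 0.0653, 0.116]
tool_rot: [-179.8, 0.0, 95.6]
wrist_force: [-5.9, -0.7, 2.1]
finger_gap: 0.0099
{'time_s': 13.2, 'position': [0.5095, 0.0653, 0.116], 'tool_rot': [-179.7686, 0.0275, 95.6291], 'wrist_force': [-5.8906, -0.6899, 2.1217], 'moment': [-0.2099, 1.2005, 0.0083], 'finger_gap': 0.0099, 'joint_positions': [18.1644, 23.2363, -37.5309, 113.7061, 18.4756, 49.2349, -23.7885]}
```

```bash
python3 -m handwheel '[{"linear":[-0.03,0,-0.02],"rot":[0,0,0],"hand":0},{"linear":[0,0,-0.02],"rot":[0,0,0],"hand":0},{"linear":[0,0,-0.02],"rot":[0,0,0],"hand":0},{"linear":[0,0,-0.02],"rot":[0,0,0],"hand":0},{"linear":[0,0,0],"rot":[0,0,0],"hand":0},{"linear":[0,0,0],"rot":[0,0,0],"hand":0},{"linear":[0,0,0],"rot":[0,0,0],"hand":0},{"linear":[0,0,0],"rot":[0,0,0],"hand":0}]' 80
python3 - <<'E'
from h import *
s=st()
E
```

```text
time_s: 14.0
position: [0.5094, 0.0652, 0.1144]
tool_rot: [-179.9, 0.1, 95.6]
wrist_force: [-7.0, -1.5, 6.7]
finger_gap: 0.0088
{'time_s': 14.0, 'position': [0.5094, 0.0652, 0.1144], 'tool_rot': [-179.8675, 0.0512, 95.6193], 'wrist_force': [-6.9914, -1.512, 6.7152], 'moment': [-0.3479, 1.436, 0.0726], 'finger_gap': 0.0088, 'joint_positions': [18.0938, 23.2974, -37.4654, 113.8694, 18.6389, 48.9389, -23.9552]}
```

```bash
python3 -m handwheel '[{"linear":[-0.04,0,-0.02],"rot":[0,0,0],"hand":0},{"linear":[0,0,-0.02],"rot":[0,0,0],"hand":0},{"linear":[0,0,-0.02],"rot":[0,0,0],"hand":0},{"linear":[0,0,-0.02],"rot":[0,0,0],"hand":0},{"linear":[0,0,0],"rot":[0,0,0],"hand":0},{"linear":[0,0,0],"rot":[0,0,0],"hand":0},{"linear":[0,0,0],"rot":[0,0,0],"hand":0},{"linear":[0,0,0],"rot":[0,0,0],"hand":0}]'
python3 - <<'E'
from h import *
s=st()
E
```

```text
time_s: 14.8
position: [0.5093, 0.0652, 0.1127]
tool_rot: [180.0, 0.1, 95.6]
wrist_force: [-6.9, -1.7, 9.5]
finger_gap: 0.0092
{'time_s': 14.8, 'position': [0.5093, 0.0652, 0.1127], 'tool_rot': [179.9977, 0.0652, 95.6146], 'wrist_force': [-6.8867, -1.7443, 9.483], 'moment': [-0.439, 1.1453, 0.061], 'finger_gap': 0.0092, 'joint_positions': [18.0293, 23.3481, -37.3957, 114.0643, 18.8088, 48.5823, -24.1195]}
```

```bash
python3 -m handwheel '[{"linear":[-0.05,0,-0.02],"rot":[0,0,0],"hand":0},{"linear":[0,0,-0.02],"rot":[0,0,0],"hand":0},{"linear":[0,0,-0.02],"rot":[0,0,0],"hand":0},{"linear":[0,0,-0.02],"rot":[0,0,0],"hand":0},{"linear":[0,0,0],"rot":[0,0,0],"hand":0},{"linear":[0,0,0],"rot":[0,0,0],"hand":0},{"linear":[0,0,0],"rot":[0,0,0],"hand":0},{"linear":[0,0,0],"rot":[0,0,0],"hand":0}]'
python3 - <<'E'
from h import *
s=st()
E
```

```text
time_s: 15.6
position: [0.5092, 0.0652, 0.1112]
tool_rot: [179.8, 0.1, 95.6]
wrist_force: [-6.9, -2.6, 13.5]
finger_gap: 0.0091
{'time_s': 15.6, 'position': [0.5092, 0.0652, 0.1112], 'tool_rot': [179.8286, 0.0764, 95.6076], 'wrist_force': [-6.8573, -2.6237, 13.4642], 'moment': [-0.5825, 0.8758, 0.0419], 'finger_gap': 0.0091, 'joint_positions': [17.9707, 23.3761, -37.3298, 114.2742, 18.98, 48.1959, -24.2891]}
```

```bash
python3 -m handwheel '[{"linear":[-0.03,0,-0.02],"rot":[0,0,0],"hand":0},{"linear":[0,0,-0.02],"rot":[0,0,0],"hand":0},{"linear":[0,0,0],"rot":[0,0,0],"hand":0},{"linear":[0,0,0],"rot":[0,0,0],"hand":0},{"linear":[0,0,0],"rot":[0,0,0],"hand":0},{"linear":[0,0,0],"rot":[0,0,0],"hand":0},{"linear":[0,0,0],"rot":[0,0,0],"hand":0},{"linear":[0,0,0],"rot":[0,0,0],"hand":0}]'
python3 - <<'E'
from h import *
s=st()
E
```

```text
time_s: 16.4
position: [0.5092, 0.0653, 0.1112]
tool_rot: [179.7, 0.1, 95.6]
wrist_force: [-6.6, -3.9, 19.3]
finger_gap: 0.009
{'time_s': 16.4, 'position': [0.5092, 0.0653, 0.1112], 'tool_rot': [179.7184, 0.1114, 95.6039], 'wrist_force': [-6.6207, -3.9448, 19.2858], 'moment': [-0.7688, 1.0421, 0.0674], 'finger_gap': 0.009, 'joint_positions': [17.9472, 23.3268, -37.3213, 114.3488, 19.0536, 48.07, -24.3755]}
```

It's hard home: z stays at 0.1112 while the force went from 13.5 to 19.3 N. Holding it down, I'll start turning the knob clockwise.

```bash
python3 -m handwheel '[{"linear":[0,0,0],"rot":[0,0,-0.4],"hand":0},{"linear":[0,0,0],"rot":[0,0,-0.5],"hand":0},{"linear":[0,0,0],"rot":[0,0,-0.5],"hand":0},{"linear":[0,0,0],"rot":[0,0,-0.5],"hand":0},{"linear":[0,0,0],"rot":[0,0,-0.5],"hand":0},{"linear":[0,0,0],"rot":[0,0,-0.5],"hand":0},{"linear":[0,0,0],"rot":[0,0,-0.5],"hand":0},{"linear":[0,0,0],"rot":[0,0,0],"hand":0}]'
python3 - <<'E'
from h import *
s=st()
E
```

```text
time_s: 17.2
position: [0.5091, 0.0651, 0.1111]
tool_rot: [179.7, -0.0, 68.3]
wrist_force: [-7.2, -3.7, 18.9]
finger_gap: 0.0089
{'time_s': 17.2, 'position': [0.5091, 0.0651, 0.1111], 'tool_rot': [179.6952, -0.0189, 68.327], 'wrist_force': [-7.2257, -3.6763, 18.9076], 'moment': [-0.8911, 1.0473, -0.0786], 'finger_gap': 0.0089, 'joint_positions': [13.0242, 21.9639, -30.945, 114.6175, 15.4597, 47.099, -48.3368]}
```

```bash
python3 -m handwheel '[{"linear":[0,0,0],"rot":[0,0,-0.3],"hand":0},{"linear":[0,0,0],"rot":[0,0,-0.3],"hand":0},{"linear":[0,0,0],"rot":[0,0,-0.3],"hand":0},{"linear":[0,0,0],"rot":[0,0,-0.3],"hand":0},{"linear":[0,0,0],"rot":[0,0,-0.3],"hand":0},{"linear":[0,0,0],"rot":[0,0,-0.3],"hand":0},{"linear":[0,0,0],"rot":[0,0,-0.3],"hand":0},{"linear":[0,0,0],"rot":[0,0,0],"hand":0}]'
python3 - <<'E'
from h import *
s=st()
E
```

```text
time_s: 18.0
position: [0.5091, 0.065, 0.1112]
tool_rot: [179.7, -0.1, 51.6]
wrist_force: [-6.9, -3.9, 19.0]
finger_gap: 0.0094
{'time_s': 18.0, 'position': [0.5091, 0.065, 0.1112], 'tool_rot': [179.7226, -0.1027, 51.558], 'wrist_force': [-6.912, -3.9424, 18.9575], 'moment': [-0.9217, 1.1053, -0.0794], 'finger_gap': 0.0094, 'joint_positions': [10.026, 21.2925, -27.1377, 114.7814, 13.3988, 46.6306, -63.1924]}
```

The tongue is past 0.55 rad without any rise in torque. I'll keep turning.

```bash
python3 -m handwheel '[{"linear":[0,0,0],"rot":[0,0,-0.4],"hand":0},{"linear":[0,0,0],"rot":[0,0,-0.4],"hand":0},{"linear":[0,0,0],"rot":[0,0,-0.4],"hand":0},{"linear":[0,0,0],"rot":[0,0,-0.4],"hand":0},{"linear":[0,0,0],"rot":[0,0,-0.4],"hand":0},{"linear":[0,0,0],"rot":[0,0,-0.4],"hand":0},{"linear":[0,0,0],"rot":[0,0,-0.4],"hand":0},{"linear":[0,0,0],"rot":[0,0,-0.4],"hand":0}]'
python3 - <<'E'
from h import *
s=st()
E
```

```text
time_s: 18.8
position: [0.509, 0.065, 0.1111]
tool_rot: [179.8, -0.2, 25.9]
wrist_force: [-7.3, -4.0, 19.9]
finger_gap: 0.0092
{'time_s': 18.8, 'position': [0.509, 0.065, 0.1111], 'tool_rot': [179.8044, -0.1977, 25.8916], 'wrist_force': [-7.3063, -4.0094, 19.8932], 'moment': [-0.9263, 1.2316, 0.0982], 'finger_gap': 0.0092, 'joint_positions': [5.4459, 20.4597, -21.4087, 115.0378, 10.4229, 46.0507, -86.0781]}
```

```bash
python3 -m handwheel '[{"linear":[0,0,0],"rot":[0,0,-0.2],"hand":0},{"linear":[0,0,0],"rot":[0,0,-0.2],"hand":0},{"linear":[0,0,0],"rot":[0,0,-0.2],"hand":0},{"linear":[0,0,0],"rot":[0,0,-0.2],"hand":0},{"linear":[0,0,0],"rot":[0,0,-0.2],"hand":0},{"linear":[0,0,0],"rot":[0,0,-0.2],"hand":0},{"linear":[0,0,0],"rot":[0,0,0],"hand":0},{"linear":[0,0,0],"rot":[0,0,0],"hand":0}]'
python3 - <<'E'
from h import *
s=st()
E
```

```text
time_s: 19.6
position: [0.5089, 0.065, 0.1111]
tool_rot: [179.9, -0.2, 16.4]
wrist_force: [-7.4, -3.3, 19.1]
finger_gap: 0.009
{'time_s': 19.6, 'position': [0.5089, 0.065, 0.1111], 'tool_rot': [179.8527, -0.2168, 16.3952], 'wrist_force': [-7.3551, -3.3232, 19.145], 'moment': [-0.973, 1.2605, -0.0776], 'finger_gap': 0.009, 'joint_positions': [3.7519, 20.2033, -19.3102, 115.1354, 9.3508, 45.8728, -94.5706]}
```

```bash
python3 -m handwheel '[{"linear":[0,0,0],"rot":[0,0,-0.1],"hand":0},{"linear":[0,0,0],"rot":[0,0,-0.1],"hand":0},{"linear":[0,0,0],"rot":[0,0,-0.1],"hand":0},{"linear":[0,0,0],"rot":[0,0,-0.1],"hand":0},{"linear":[0,0,0],"rot":[0,0,0],"hand":0},{"linear":[0,0,0],"rot":[0,0,0],"hand":0},{"linear":[0,0,0],"rot":[0,0,0],"hand":0},{"linear":[0,0,0],"rot":[0,0,0],"hand":0}]'
python3 - <<'E'
from h import *
s=st()
E
```

```text
time_s: 20.4
position: [0.5088, 0.065, 0.1111]
tool_rot: [179.8, -0.2, 13.3]
wrist_force: [-6.8, -2.9, 19.3]
finger_gap: 0.0094
{'time_s': 20.4, 'position': [0.5088, 0.065, 0.1111], 'tool_rot': [179.8414, -0.2211, 13.2986], 'wrist_force': [-6.7685, -2.852, 19.29], 'moment': [-0.9289, 1.3148, 0.2835], 'finger_gap': 0.0094, 'joint_positions': [3.1828, 20.1239, -18.6277, 115.1708, 9.0429, 45.8196, -97.3861]}
```

```bash
python3 -m handwheel '[{"linear":[0,0,0],"rot":[0,0,-0.1],"hand":0},{"linear":[0,0,0],"rot":[0,0,0],"hand":0},{"linear":[0,0,0],"rot":[0,0,0],"hand":0},{"linear":[0,0,0],"rot":[0,0,0],"hand":0},{"linear":[0,0,0],"rot":[0,0,0],"hand":0},{"linear":[0,0,0],"rot":[0,0,0],"hand":0},{"linear":[0,0,0],"rot":[0,0,0],"hand":0},{"linear":[0,0,0],"rot":[0,0,0],"hand":0}]'
python3 - <<'E'
from h import *
s=st()
E
```

```text
time_s: 21.2
position: [0.5089, 0.065, 0.1111]
tool_rot: [179.8, -0.2, 12.6]
wrist_force: [-6.0, -3.0, 18.7]
finger_gap: 0.009
{'time_s': 21.2, 'position': [0.5089, 0.065, 0.1111], 'tool_rot': [179.8237, -0.2274, 12.5834], 'wrist_force': [-6.0039, -2.9657, 18.7101], 'moment': [-1.001, 1.3744, 0.6078], 'finger_gap': 0.009, 'joint_positions': [3.035, 20.1017, -18.4634, 115.1796, 8.9888, 45.8071, -98.0582]}
```

The torque climbs against the end stop at a tool yaw of about 13°, which is a knob turn of about 1.41 rad. I'll ease the twist and the press while still gripping.

```bash
python3 -m handwheel '[{"linear":[0,0,0.03],"rot":[0,0,0.1],"hand":0},{"linear":[0,0,0.03],"rot":[0,0,0.05],"hand":0},{"linear":[0,0,0.03],"rot":[0,0,0],"hand":0},{"linear":[0,0,0.03],"rot":[0,0,0],"hand":0},{"linear":[0,0,0.02],"rot":[0,0,0],"hand":0},{"linear":[0,0,0],"rot":[0,0,0],"hand":0},{"linear":[0,0,0],"rot":[0,0,0],"hand":0},{"linear":[0,0,0],"rot":[0,0,0],"hand":0}]'
python3 - <<'E'
from h import *
s=st()
E
```

```text
time_s: 22.0
position: [0.5088, 0.065, 0.1129]
tool_rot: [179.9, -0.2, 13.6]
wrist_force: [3.8, -3.5, 2.5]
finger_gap: 0.0092
{'time_s': 22.0, 'position': [0.5088, 0.065, 0.1129], 'tool_rot': [179.942, -0.2033, 13.6002], 'wrist_force': [3.7544, -3.4975, 2.5211], 'moment': [-1.1222, -0.9241, 0.2719], 'finger_gap': 0.0092, 'joint_positions': [3.3436, 20.0052, -18.7439, 115.059, 8.8664, 46.059, -96.8973]}
```

```bash
python3 -m handwheel '[{"linear":[0,0,0],"rot":[0,0,0],"hand":30},{"linear":[0,0,0],"rot":[0,0,0],"hand":50},{"linear":[0,0,0],"rot":[0,0,0],"hand":70},{"linear":[0,0,0],"rot":[0,0,0],"hand":80},{"linear":[0,0,0.2],"rot":[0,0,0],"hand":80},{"linear":[0,0,0.5],"rot":[0,0,0],"hand":80},{"linear":[0,0,0.8],"rot":[0,0,0],"hand":80},{"linear":[0,0,0.8],"rot":[0,0,0],"hand":80}]'
python3 -m handwheel '[{"linear":[0,0,0.8],"rot":[0,0,0],"hand":80},{"linear":[0,-0.3,0.8],"rot":[0,0,0],"hand":80},{"linear":[-0.3,-0.6,0.8],"rot":[0,0,0],"hand":80},{"linear":[-0.3,-0.8,0.6],"rot":[0,0,0],"hand":80},{"linear":[-0.3,-0.8,0],"rot":[0,0,0],"hand":80},{"linear":[0,-0.5,0],"rot":[0,0,0],"hand":80},{"linear":[0,0,0],"rot":[0,0,0],"hand":80},{"linear":[0,0,0],"rot":[0,0,0],"hand":80}]'
python3 - <<'E'
from h import *
s=st(); p=[.571,.0706,.0777]
w=snap("wrist","w9.png")
b=snapshot("side"); c=snapshot("scene")
cv2.imwrite("pics/sd9.png",b)
cv2.imwrite("pics/z9.png",cv2.convertScaleAbs(np.hstack([cv2.resize(b[120:350,220:440],(400,418),interpolation=cv2.INTER_CUBIC),cv2.resize(c[150:390,200:430],(400,418),interpolation=cv2.INTER_CUBIC)]),alpha=1.4,beta=5))
A=0.0;K=1.4
o=np.hstack([cv2.resize(overlay(b,"side",p,A,K)[120:350,220:440],(400,418)),cv2.resize(overlay(c,"scene",p,A,K)[150:390,200:430],(400,418))])
cv2.imwrite("pics/o9.png",o)
E
```

```text
time_s: 22.8
position: [0.5066, 0.0656, 0.1823]
tool_rot: [-180.0, 0.0, 13.6]
wrist_force: [0.3, 0.6, -0.2]
finger_gap: 0.0678
time_s: 23.6
position: [0.48, -0.0239, 0.2717]
tool_rot: [-180.0, -0.0, 13.6]
wrist_force: [0.6, 0.1, -0.5]
finger_gap: 0.0683
{'time_s': 23.6, 'position': [0.48, -0.0239, 0.2717], 'tool_rot': [-179.9699, -0.0253, 13.6172], 'wrist_force': [0.5806, 0.0772, -0.4569], 'moment': [0.0394, -0.0675, 0.0011], 'finger_gap': 0.0683, 'joint_positions': [13.0229, 6.5866, -16.5523, 108.3858, 2.0239, 65.2923, -80.6545]}
```

View pics/z9.png

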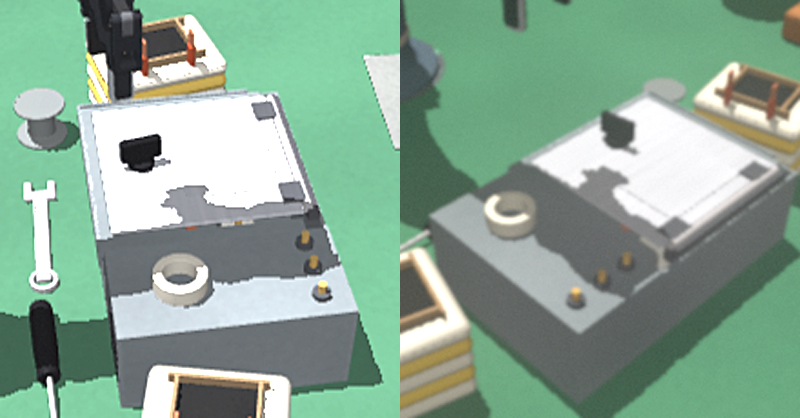

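View pics/o9.png

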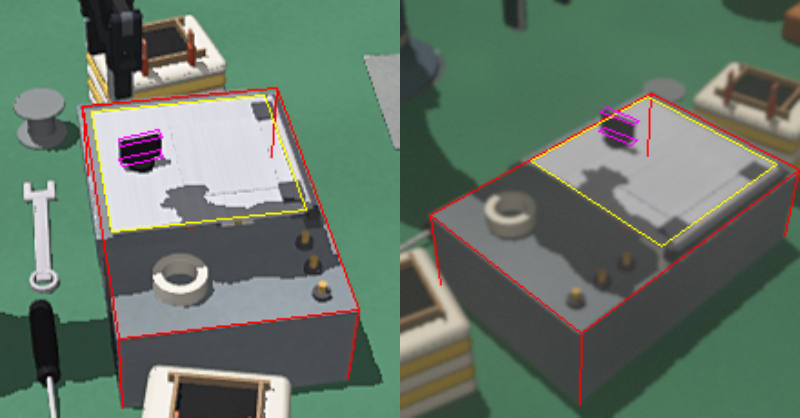

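View pics/w9.png

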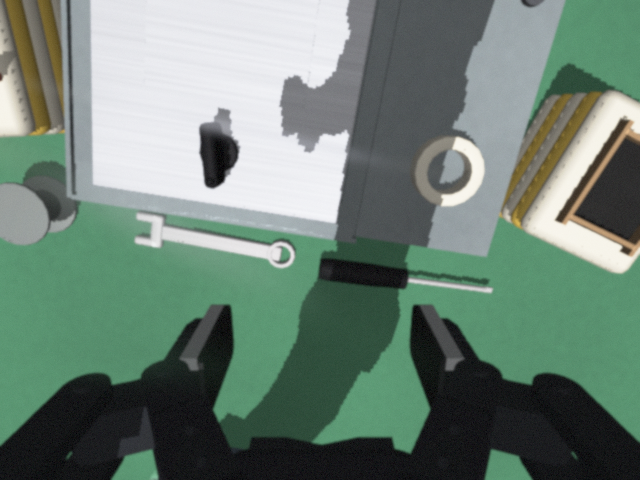

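The hatch lies flat, and the wing at side-zoom (141,152) points to the front and matches the 1.4 rad overlay. The tape, tools, bobbin and coils are where they were, and the gripper is clear. Handing in.

Run:
```python
from h import *
robot.job_done(); st()
```

```text
the job is handed in; nothing more can be done
the job is handed in; nothing more can be done
```

The hatch is shut and locked, and I handed the job in at about 24 s of the 64 s allowed; the hand-in reported no verdict.

**What I did**
- I pushed the hatch down from about 0.62 rad to 0.1 rad with the closed fingers, then gripped the wing knob.
- I lowered the hatch onto the seal and pressed until it was fully home. The height stopped at 0.1112 m while the force rose from 13.5 to 19.3 N.
- Holding about 19 N, I turned the knob clockwise to its stop. There was no jam where the tongue meets the edge. The torque only rose at the end stop, at about 1.41 rad and 0.6 N m.
- I eased off, let go and backed away.

**Last checks**
- When I released the press, the hatch rose 1.8 mm and was held, within the 2 mm expected when locked.
- The pictures show the hatch flat, the wing matching 1.4 rad, and the things lying around apparently where they were.

**What disagreed**
- The fingertips sat about 27 mm farther back than the text says: about 13 mm behind the reported TCP when shut and 27 mm behind when open. I worked from the offsets measured in the pictures.
- A sideways force of about 7 N stayed on the wrist while pressing, and shifting the arm did not remove it.

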